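# Balance check of a cleaned blower wheel on a roller stand

### The arm

A 6-joint arm with a two-finger parallel gripper is mounted at the origin on the work surface. World frame = base frame: x ahead of the robot, y to its left, z up, the work surface at z = 0. Lengths are in mm, angles in degrees, forces in N, time in s.
With the tool pointing down it reaches from about 300 to 850 mm from the base axis. Payload 4.2 kg.
Tool frame: the origin (TCP) lies between the finger pads; the fingertips stand ahead of it and the grasp point (between the pads) lies 8 mm behind it (env.tip_reach is the x of the fingertips in the tool frame, in mm); x points along the fingers, y is the direction in which the jaws open and shut, and the axes are right-handed (so a half turn about x gives the same grasp; the last joint's range is limited). The gripper opens to 91 mm and grips with 3 to 60 N. Pads are 32 mm wide; open, the fingers measure 118 mm over their backs; the gripper's body (76 mm by 178 mm) begins 60 mm behind the grasp point.
Start: joints at [74.427, 18.312, 89.639, -0, 72.044, -1.146], TCP at [143.261, 556.883, 224.976] pointing down, gripper open.
Joint ranges: [-177.97, 177.97], [-48.28, 115.42], [12.27, 149.76], [-77.06, 257.06], [2.81, 150.46], [-146.56, 146.56]. Speed limits (degrees/s): [147.25, 147.25, 180, 180, 180, 180].

### API

Orientations are given as [roll, pitch, yaw] about the fixed x, y, z axes, in that order (R = Rz(yaw) Ry(pitch) Rx(roll)).
In Python, from workcell import env, cams gives the robot as it stands.
- The arm moves only by the tool arm_command, never from a script. Its argument "deltas" is a list of rows, each a list of 3 entries, a list of its own where there are three numbers: the opening, from 0 (shut) to 1 (fully open), then the shift along the world's x, y, z in mm, then the turn about the world's z in rad. A call has 1 to 20 rows; each row is the pose to reach, as a shift and turn from the pose commanded when the call began; what a row does not reach only later rows make up. A row lasts 1/10 s, in which the tool goes at most 50 mm and 8.59 degrees, less where a joint would pass 70% of its speed; a pose out of reach is approached as far as the arm can. A call with a gripper value outside its range is refused whole. The fingers move at their own pace and stop on an object; "grip_force" is the grip in N (left out, the last holds). Time passes only in rows, so rows that repeat a pose let the fingers close. It gives the time, the measured TCP pose, the force and the opening at its end, in the units of the state.
- env.state(): the state, without advancing time (a new reading comes with each control period).
- cams.grab_frame(name): name is "scene" or "side" or "wrist"; returns a dict with "img" (400x640x3 uint8, red, green, blue), "K" (3x3 intrinsics, pixels), "dist" ([k1, k2, p1, p2, k3] as OpenCV has them; the pictures are not rectified), "rvec" (rotation vector, rad) and "tvec" (3), from world to camera coordinates, as OpenCV has them. Camera axes: x right, y down, z forward; pixel columns grow to the right and rows downward; lengths in mm; the calibration is good to about 2 mm. A picture is of the moment at which its call begins. There is no depth.
- env.job_done(): hands the job in, once; it reports no verdict.
Trained networks look in a picture, given as the dict that the camera call returned (one of the last four; its "shot" number tells which), for a name from the list of things; names that differ only in an ending like _2 or _b are one class to them, and where a whole thing is asked for, a point or a joint stands for the part that bears it (a point fixed in the world has none). Each returns a list of dicts, best first, with "conf" (0 to 1); they miss things now and then, are a little off and sometimes report something else, mostly with a low value. They report only what shows in the picture. A call takes as long as a camera call. They do not tell look-alikes from the thing itself.
- cams.silhouettes(picture, name): "region" (400x640 bool, what is visible of it) and "centre" ([column, row] in pixels, amid what is visible of it).
The state is a dict: "time_s": time; "qpos": joint angles; "qvel": joint speeds; "effort": joint torques, N m; "ee_pos": TCP position; "ee_rot": TCP orientation; "force": force on the tool from outside, world axes, zero at the start; "torque": the same for the moment, N m; "gripper_width": finger opening in mm.
Only numpy, scipy, OpenCV 4.12 (cv2) and the standard library are available. Lean on these libraries where they do the work, as an engineer would, in place of code of your own. Each camera call takes 0.05 s, during which the arm holds its last target.

### The job

Check the balance of the cleaned blower wheel: take the chrome nozzle out from between the stand's free rollers and stand it upright in the silicone tray, then push the wheel, without lifting it out of the stand, off its rubber parking bars into the nest between the two free rollers. Keep clear and let it turn by itself until its heavy clip hangs straight down and it is still; then lower the brake arm so that its shoe rests on the rim, and leave the wheel locked like that. Do not shift or knock over anything else on the bench.

Things in the scene. Friction and masses are not known exactly. Their poses are not given: they have to be found in the camera images.
- stand: aluminium balancing stand, fixed to the bench. Base plate 130 mm (its x) x 300 mm (its y, from -142 to +158 mm), 8 mm thick. Origin: on the bench; z up. Cross bars along its x, tops 58 mm high: fixed rubber parking bars (24 mm dia.) at y -94 and -42 mm, free-turning steel rollers (48 mm dia.) at y 0 and +76 mm. Side rails along y, tops 63 mm high, 2 mm beside the parked wheel, 6 mm at the nest, guide the wheel
- park (a point): the axle position of the parked wheel (stand y -68 mm, 102 mm above the bench). The wheel is pushed from here along stand +y. Its axle rises to 108 mm as it crosses the bar at y -42 and the roller at y 0, with a shallow dip between. Once its axle is past y 0 it drops into the nest by itself
- nest (a point): the axle position of a wheel lying in the nest between the two free rollers (stand y +38 mm, 97 mm above the bench)
- brake_pivot (a point): the brake arm's pivot, axis along the stand's x (stand y +123 mm, 163 mm above the bench), on two uprights that reach 171 mm above the bench and are 40 mm wide together
- wheel: the blower wheel (squirrel cage), a rigid drum of 100 mm diameter and 50 mm width, about 0.55 kg with its clip, standing on edge in the stand, its axle along the stand's x. Its rim is smooth to the touch all round. The body's origin is the middle of the axle and its x axis is the axle; it turns with the wheel
- wheel_center (a point): the middle of the wheel's axle (origin of the wheel)
- clip_center (a point): the dark steel balance clip inside the wheel, 44 x 12 x 44 mm, 0.3 kg, its centre 34 mm from the axle: the wheel's heavy side. It is clamped fast and turns with the wheel. Its own z axis points from the clip to the axle, so the clip hangs straight down when that axis points up. On the free rollers the wheel swings like a pendulum and comes to rest within a few seconds, clip down to within some 8 degrees
- brake (a joint): angle of the brake arm, rad: 0 = level over the wheel (reaching to stand -y), shoe resting on the rim of a wheel in the nest; grows as it is raised, 1.57 = upright; starts at 1.42 to 1.75, stop at 1.9. Arm 24 mm wide along stand x, 12 mm thick; shoe 85 mm from the pivot. Pushed below about 1.2 it sinks by its own weight against a damper in a few seconds and stays on the rim. Takes 1 to 3 N
- brake_knob (a point): centre of the black ball (24 mm diameter) at the end of the brake arm, 122 mm from the pivot
- nozzle_center (a point): the chrome nozzle, a round turned part 100 mm tall, standing upright on the stand's base plate (8 mm above the bench) between the two free rollers. Foot 21 mm diameter for the lowest 18 mm, barrel 16 mm diameter from 26 to 90 mm above its foot, then a cone. 0.09 kg. The point is its centre, 50 mm above its foot, z along its axis to the tip
- nozzle: the same nozzle; origin: centre of its foot
- tray: the hard silicone tray, fixed to the bench, 220 x 130 x 22 mm (along its x and y), walls 6 mm, inner floor 6 mm above the bench. Origin: centre of its underside. The dispenser stands in its +x half; its -x half is free
- tray_spot (a point): middle of the free half of the tray, on its inner floor (tray x -50 mm)
- spray_near: a white trigger spray bottle standing near the robot side of the bench, 62 mm diameter, 176 mm tall. Bystander: leave it where it is. Origin: centre of its underside.
- spray_left: a charcoal trigger spray bottle standing on the left, 62 mm diameter, 176 mm tall. Bystander: leave it where it is. Origin: centre of its underside.
- brush: a hand brush lying on the bench left of the robot. Bystander: leave it where it is. Origin: centre of its underside.
- screwdriver: a screwdriver lying on the bench's far side. Bystander: leave it where it is. Origin: centre of its underside.
- jar: a glass jar, 60 mm diameter, 70 mm tall, on the bench's far side. Bystander: leave it where it is. Origin: centre of its underside.
- spare_pulley: a flat aluminium pulley lying on its face, 70 mm diameter, 22 mm thick, left of the stand. Bystander: leave it where it is. Origin: centre of its underside.
- tin: a low closed tin, 70 mm diameter, 50 mm tall, on the bench's far side. Bystander: leave it where it is. Origin: centre of its underside.
- dispenser: the pump soap dispenser standing in the far half of the tray, 60 mm diameter, 122 mm tall. Bystander: leave it where it is. Origin: centre of its underside.
Not all that is in view belongs to the job. Leave any orange look-alike of the wheel alone.

How it is judged:
By the outcome, as a careful person would: the job done as asked, in the order asked, and still so for the second after the job is handed in, with the robot touching nothing.
It also fails if it takes over 72 s, if anything falls off the work surface, if the arm or the gripper's body presses on something with over 40 N, if the wrist force passes 120 N, or if a joint passes its speed limit or range.

## Working session

There is one attempt and no reset: what is moved stays moved. The work goes in short steps, Python scripts to look and compute and a tool call to move; the robot and the scene stay as the last step left them, time stands still between calls to the robot, and variables do not carry over. Pictures are saved under pics/ and viewed, and the job is handed in when it is done.

Besides the shell and the picture viewer there is one more tool, called after "Request:" in YAML: its name, and indented under it one key for each argument. arm_command: Moves the arm, as the interface text tells. Its arguments: {"type":"object","properties":{"deltas":{"type":"array","items":{"type":"array"}},"grip_force":{"type":"number"}},"required":["deltas"]}

```bash
ls; mkdir -p pics
cat > h.py <<'E'
import numpy as np, cv2
from workcell import env, cams
def grab(n,save=None):
    f=cams.grab_frame(n)
    if save: cv2.imwrite('pics/'+save,f['img'][:,:,::-1])
    return f
def P(f):
    R=cv2.Rodrigues(np.array(f['rvec'],float))[0]; t=np.array(f['tvec'],float).ravel()
    return R,t,np.array(f['K'],float),np.array(f['dist'],float)
def ray(f,px):
    R,t,K,d=P(f)
    u=cv2.undistortPoints(np.array([[px]],float),K,d)[0,0]
    return -R.T@t, R.T@np.array([u[0],u[1],1.])
def onz(f,px,z):
    c,d=ray(f,px); return c+d*(z-c[2])/d[2]
def tri(*fp):
    A=np.zeros((3,3));b=np.zeros(3)
    for f,p in fp:
        c,d=ray(f,p); d/=np.linalg.norm(d); M=np.eye(3)-np.outer(d,d); A+=M;b+=M@c
    x=np.linalg.solve(A,b)
    return x
def proj(f,X):
    R,t,K,d=P(f)
    return cv2.projectPoints(np.array(X,float).reshape(-1,1,3),np.array(f['rvec'],float),t,K,d)[0].reshape(-1,2)
E
python3 - <<'E'
from h import *
for n in ['scene','side','wrist']:
    f=grab(n,n+'0.png'); R,t,K,d=P(f); print(n,(-R.T@t).round(),R[2].round(2))
    for nm in ['stand','wheel','nozzle','tray','brake_knob','clip_center','dispenser']:
        print(nm,[(round(o['conf'],2),np.round(o['centre']).tolist(),int(o['region'].sum())) for o in cams.silhouettes(f,nm)])
print(env.state(), env.tip_reach)
E
```

```text
pics
scene [1203. -467.  962.] [-0.54  0.42 -0.73]
stand [(0.86, [334.0, 215.0], 4486)]
wheel [(0.77, [297.0, 208.0], 1158), (0.74, [263.0, 182.0], 908)]
nozzle [(0.42, [327.0, 198.0], 98)]
tray [(0.75, [191.0, 297.0], 3833)]
brake_knob [(0.87, [353.0, 132.0], 519)]
clip_center [(0.57, [260.0, 194.0], 105), (0.17, [206.0, 201.0], 1352)]
dispenser [(0.87, [209.0, 312.0], 1157)]
side [ -99. -653.  907.] [ 0.53  0.57 -0.63]
stand [(0.71, [300.0, 228.0], 3328)]
wheel [(0.71, [277.0, 257.0], 880), (0.6, [326.0, 218.0], 859), (0.31, [310.0, 175.0], 289)]
nozzle []
tray [(0.95, [401.0, 302.0], 2979)]
brake_knob [(0.66, [277.0, 158.0], 323)]
clip_center [(0.51, [318.0, 210.0], 65), (0.43, [280.0, 271.0], 80), (0.39, [302.0, 211.0], 84), (0.19, [235.0, 218.0], 402)]
dispenser [(0.92, [420.0, 273.0], 850), (0.41, [301.0, 212.0], 96)]
wrist [ 68. 575. 385.] [ 0.27 -0.07 -0.96]
stand []
wheel []
nozzle []
tray []
brake_knob []
clip_center []
dispenser []
{'time_s': 1.2, 'qpos': array([ 7.44260046e+01,  1.83105645e+01,  8.96390146e+01, -1.03950754e-03,
        7.20442013e+01, -1.14639530e+00]), 'qvel': array([ 0.05630955, -0.04849826, -0.03622812,  0.05338265,  0.10752677,
       -0.03365655]), 'effort': array([ 1.51501972e-03, -4.12354159e+01, -2.32241517e+01,  7.26111769e-02,
        3.77506285e-02, -2.92900927e-05]), 'ee_pos': array([143.2775615 , 556.87567115, 224.98922641]), 'ee_rot': array([79.81913701, 89.99370234, 65.39185732]), 'force': array([ 0.61878966,  0.34336699, -0.45206162]), 'torque': array([-0.00098305, -0.01957326,  0.06148941]), 'gripper_width': 91.18931339464288} 11.0
```

View pics/scene0.png

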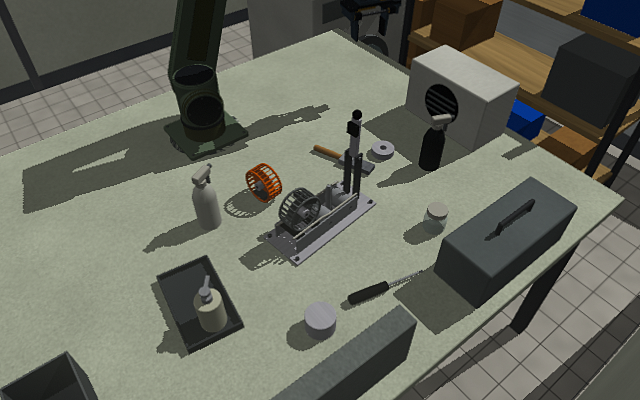

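View pics/side0.png

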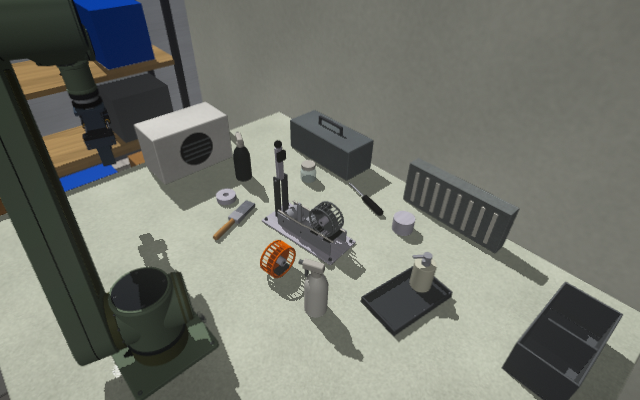

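Run:
```python
import cv2
a=cv2.imread('pics/scene0.png')[90:300,150:450]; cv2.imwrite('pics/sc0c.png',cv2.resize(a,None,fx=2.6,fy=2.6,interpolation=cv2.INTER_CUBIC))
a=cv2.imread('pics/side0.png')[110:330,180:480]; cv2.imwrite('pics/si0c.png',cv2.resize(a,None,fx=2.6,fy=2.6,interpolation=cv2.INTER_CUBIC))
```

```text
(no output)
```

View pics/sc0c.png

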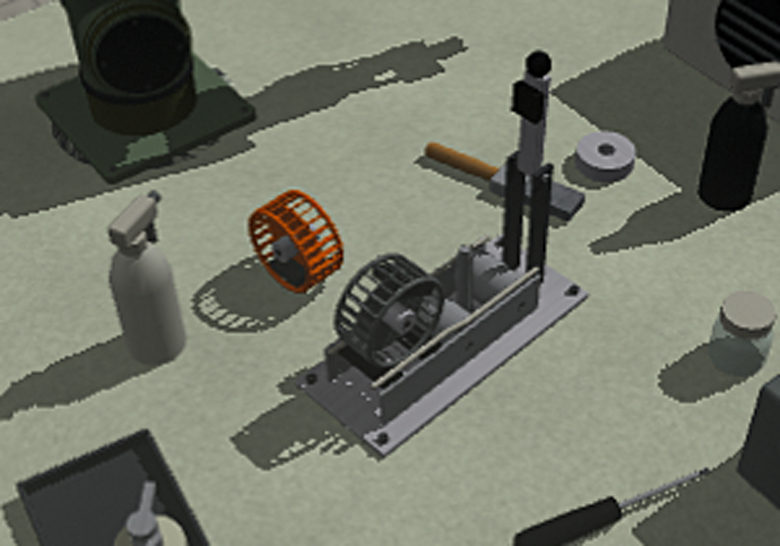

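View pics/si0c.png

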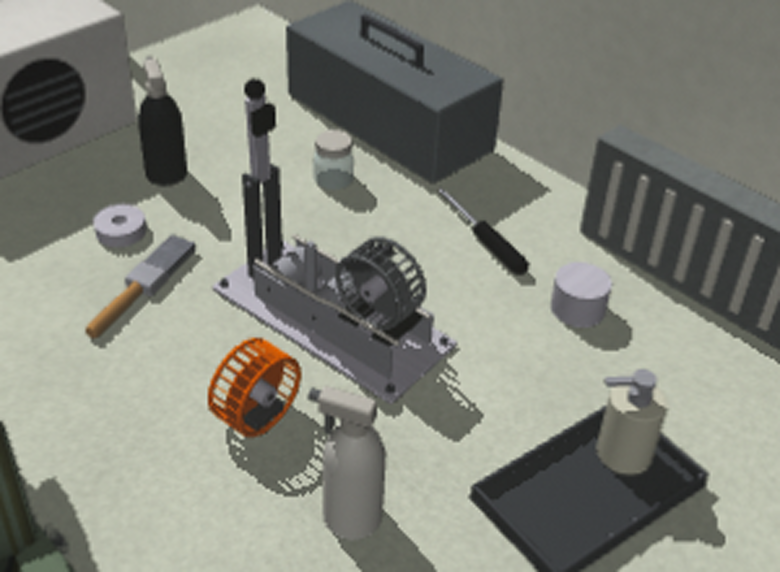

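The grey wheel in the stand sits at scene (299,210) and side (326,218). The orange look-alike is at scene (263,182) and side (277,257), and I'll leave it alone. The nozzle stands between the wheel and the brake uprights at scene ~(328,198). Next I'll fit the stand and tray poses.

```bash
cat > fit.py <<'E'
from h import *
from scipy.optimize import least_squares
sc=grab('scene');si=grab('side')
s=lambda x,y:(150+x/2.6-.3,90+y/2.6-.3); d=lambda x,y:(180+x/2.6-.3,110+y/2.6-.3)
for n,f,p in [('near sc',sc,s(383,458)),('right sc',sc,s(588,293)),('left si',si,d(213,287)),('near si',si,d(390,403)),('right si',si,d(456,345))]:
    print(n,onz(f,p,8).round(1))
k1=[cams.silhouettes(f,'brake_knob')[0]['centre'] for f in (sc,si)]
print('knob',tri((sc,k1[0]),(si,k1[1])).round(1))
w=[cams.silhouettes(sc,'wheel'),cams.silhouettes(si,'wheel')]
W=[min(l,key=lambda o:np.hypot(*(np.array(o['centre'])-g)))['centre'] for l,g in zip(w,[(299,210),(326,218)])]
print('wheel',W,tri((sc,W[0]),(si,W[1])).round(1))
t=[cams.silhouettes(f,'tray')[0] for f in (sc,si)]
for f,o in zip((sc,si),t):
    c=max(cv2.findContours(o['region'].astype('uint8'),0,1)[0],key=cv2.contourArea)
    h=cv2.convexHull(c); q=cv2.approxPolyDP(h,6,True).reshape(-1,2); print([ (p.tolist(),onz(f,p,22)[:2].round().tolist(), onz(f,p,0)[:2].round().tolist()) for p in q])
for nm in ['spray_near','spray_left','brush','screwdriver','jar','spare_pulley','tin','dispenser']:
    for f,l in ((sc,'sc'),(si,'si')):
        print(nm,l,[(round(o['conf'],2),np.round(o['centre']).tolist(),onz(f,o['centre'],25)[:2].round().tolist()) for o in cams.silhouettes(f,nm)[:2]])
E
python3 fit.py
```

```text
near sc [617.4 -82.6   8. ]
right sc [576.6 215.7   8. ]
left si [448.5 195.1   8. ]
near si [482.1 -99.2   8. ]
right si [607.1 -85.4   8. ]
knob [510.1 163.3 238.7]
wheel [[299.6, 211.3], [328.9, 217.9]] [548.3 -21.1 104.2]
[([206, 256], [465.0, -248.0], [447.0, -243.0]), ([242, 326], [683.0, -279.0], [671.0, -274.0]), ([189, 352], [668.0, -400.0], [655.0, -398.0]), ([158, 276], [447.0, -368.0], [430.0, -366.0])]
[([452, 292], [656.0, -402.0], [675.0, -396.0]), ([393, 335], [431.0, -378.0], [444.0, -371.0]), ([360, 301], [445.0, -254.0], [458.0, -245.0]), ([410, 267], [643.0, -270.0], [661.0, -260.0])]
spray_near sc [(0.93, [206.0, 203.0], [308.0, -162.0]), (0.18, [324.0, 199.0], [491.0, 102.0])]
spray_near si [(0.95, [316.0, 290.0], [380.0, -152.0]), (0.32, [418.0, 272.0], [641.0, -299.0])]
spray_left sc [(0.58, [435.0, 144.0], [515.0, 516.0]), (0.53, [383.0, 147.0], [427.0, 381.0])]
spray_left si [(0.78, [242.0, 158.0], [599.0, 532.0])]
brush sc []
brush si [(0.56, [237.0, 218.0], [385.0, 241.0]), (0.51, [226.0, 196.0], [422.0, 366.0])]
screwdriver sc [(0.79, [374.0, 291.0], [794.0, 8.0]), (0.57, [205.0, 203.0], [306.0, -164.0])]
screwdriver si [(0.65, [374.0, 207.0], [767.0, -21.0]), (0.29, [324.0, 220.0], [591.0, 44.0])]
jar sc [(0.67, [437.0, 218.0], [729.0, 291.0]), (0.47, [352.0, 135.0], [326.0, 342.0])]
jar si [(0.84, [306.0, 174.0], [722.0, 282.0])]
spare_pulley sc [(0.89, [381.0, 148.0], [428.0, 372.0]), (0.31, [434.0, 145.0], [515.0, 510.0])]
spare_pulley si [(0.84, [226.0, 198.0], [414.0, 354.0])]
tin sc [(0.77, [320.0, 321.0], [780.0, -139.0])]
tin si [(0.96, [403.0, 222.0], [783.0, -136.0]), (0.61, [403.0, 301.0], [529.0, -332.0])]
dispenser sc [(0.85, [209.0, 310.0], [606.0, -317.0]), (0.59, [382.0, 149.0], [433.0, 373.0])]
dispenser si [(0.79, [419.0, 270.0], [651.0, -297.0])]
```

Run:
```python
from h import *
from scipy.spatial.transform import Rotation as Ro
R=Ro.from_euler('xyz',env.state()['ee_rot'],degrees=True).as_matrix(); print('tool axes cols',R.round(3))
ob=np.array([[617.4,-82.6],[576.6,215.7],[448.5,195.1],[482.1,-99.2],[607.1,-85.4]]);m=np.array([[65,-142],[65,158],[-65,158],[-65,-142],[65,-142]],float)
oc=ob.mean(0);mc=m.mean(0);U,S,V=np.linalg.svd((m-mc).T@(ob-oc)); A=(U@V).T
th=np.degrees(np.arctan2(A[1,0],A[0,0]));o=oc-A@mc;print('stand',o,th,'res',((m@A.T+o)-ob).round(1))
for n,p in dict(park=(0,-68),nest=(0,38),pivot=(0,123)).items(): print(n,(o+A@np.array(p)).round(1))
```

```text
tool axes cols [[ 0.     0.249  0.968]
 [ 0.     0.968 -0.249]
 [-1.     0.     0.   ]]
stand [530.80750355  49.01141577] 6.853792438147712 res [[-5.1 -1.6]
 [-0.1 -2.1]
 [-1.1  3. ]
 [ 1.1 -0.5]
 [ 5.2  1.2]]
park [538.9 -18.5]
nest [526.3  86.7]
pivot [516.1 171.1]
```

Run:
```python
import cv2
a=cv2.imread('pics/side0.png')[40:190,40:190]; b=cv2.imread('pics/wrist0.png')
cv2.imwrite('pics/si0g.png',cv2.resize(a,None,fx=4,fy=4,interpolation=cv2.INTER_CUBIC))
```

```text
(no output)
```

View pics/si0g.png

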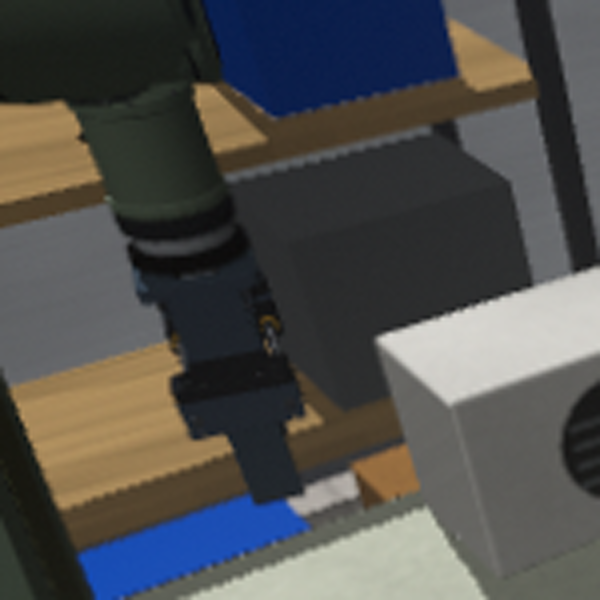

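View pics/wrist0.png

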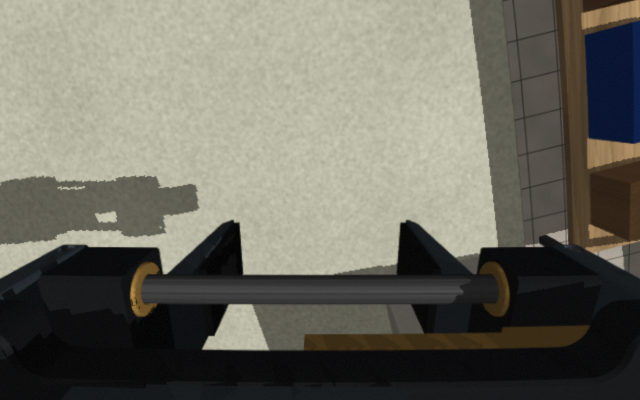

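Request:
arm_command:
  deltas:
    - [0.6, [10, -10, 50], 0]
    - [0.6, [30, -35, 105], -0.15]
    - [0.6, [377, -447, 105], -1.2]
    - [0.6, [377, -447, 105], -1.2]
    - [0.6, [377, -447, 105], -1.2]
    - [0.6, [377, -447, 105], -1.2]
    - [0.6, [377, -447, 105], -1.2]
    - [0.6, [377, -447, 105], -1.2]
    - [0.6, [377, -447, 105], -1.2]
    - [0.6, [377, -447, 105], -1.2]
    - [0.6, [377, -447, 105], -1.2]
    - [0.6, [377, -447, 105], -1.2]
    - [0.6, [377, -447, 105], -1.2]
    - [0.6, [377, -447, 105], -1.2]
    - [0.6, [377, -447, 105], -1.2]
    - [0.6, [377, -447, 105], -1.2]
    - [0.6, [377, -447, 105], -1.2]

```text
time_s: 4.1
ee_pos: [519.5, 111.0, 330.2]
ee_rot: [154.7, 90.0, 71.6]
force: [0.0, 0.3, 0.1]
gripper_width: 54.8
```

Run:
```python
from h import *
f=grab('wrist','wr1.png')
for n in ['nozzle','wheel','stand','brake_knob','clip_center']:
    for o in cams.silhouettes(f,n)[:2]:print(n,round(o['conf'],2),o['centre'],o['region'].sum(), onz(f,o['centre'],100)[:2].round(1))
np.save('wr1.npy',np.array([f['K'],f['dist'],f['rvec'],f['tvec']],dtype=object),allow_pickle=True)
```

```text
nozzle 0.68 [321.2, 185.6] 295 [523.1  95.7]
wheel 0.83 [209.4, 229.8] 2588 [384.9  19. ]
wheel 0.63 [325.5, 255.8] 1835 [540.7   0.7]
stand 0.98 [324.2, 167.9] 13058 [524.1 118.4]
stand 0.52 [249.6, 40.8] 3521 [422.9 251.7]
brake_knob 0.61 [328.9, 133.0] 1516 [524.4 161.2]
clip_center 0.58 [326.1, 260.3] 611 [542.3  -5.8]
clip_center 0.47 [216.4, 216.2] 265 [393.5  39. ]
```

View pics/wr1.png

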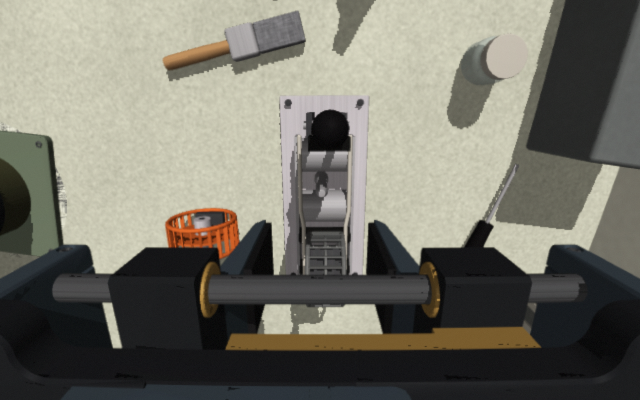

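Run:
```python
from h import *
a=cv2.imread('pics/wr1.png')[80:310,240:410]; cv2.imwrite('pics/wr1c.png',cv2.resize(a,None,fx=2.6,fy=2.6,interpolation=cv2.INTER_CUBIC))
K,d,r,t=np.load('wr1.npy',allow_pickle=True); f=dict(K=K,dist=d,rvec=r,tvec=t)
print(onz(f,(280,96),8),onz(f,(369,96),8)); print((-cv2.Rodrigues(np.array(r,float))[0].T@np.array(t,float).ravel()))
```

```text
[451.07409095 198.67248311   8.        ] [578.48057411 214.24600063   8.        ]
[509.73699042 187.09595145 489.82103741]
```

View pics/wr1c.png

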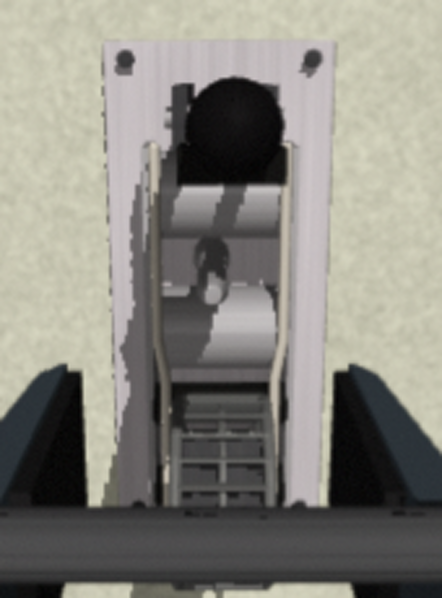

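Run:
```python
from h import *
K,d,r,t=np.load('wr1.npy',allow_pickle=True); f=dict(K=K,dist=d,rvec=r,tvec=t)
print(onz(f,(240+212/2.6-.3,80+295/2.6),106),onz(f,(240+211/2.6-.3,80+255/2.6),20), proj(f,[[524,87,108],[524,87,8],[524,87,26],[524,87,98]]))
sc=grab('scene','sc2.png');si=grab('side','si2.png')
n=[cams.silhouettes(x,'nozzle') for x in (sc,si)]
for l in n: print([(o['conf'],o['centre']) for o in l])
for x,nm in((sc,'sc'),(si,'si')):
    print(nm,proj(x,[[524,87,108],[524,87,63],[524,87,58]]).round(1))
for nm,(x0,y0) in dict(sc2=(290,150),si2=(260,170)).items():
    a=cv2.imread(f'pics/{nm}.png')[y0:y0+80,x0:x0+80]; cv2.imwrite(f'pics/{nm}c.png',cv2.resize(a,None,fx=7,fy=7,interpolation=cv2.INTER_CUBIC))
```

```text
[524.20288832  87.15155748 106.        ] [523.9447957   88.39190271  20.        ] [[321.06962549 193.9711805 ]
 [320.74505943 177.33929753]
 [320.79376857 179.83419825]
 [321.0302366  191.951819  ]]
[(0.64, [329.1, 197.4])]
[(0.45, [297.4, 216.1])]
sc [[327.9 185.9]
 [327.7 198.2]
 [327.7 199.5]]
si [[299.4 203. ]
 [299.5 213.8]
 [299.6 215. ]]
```

View pics/sc2c.png

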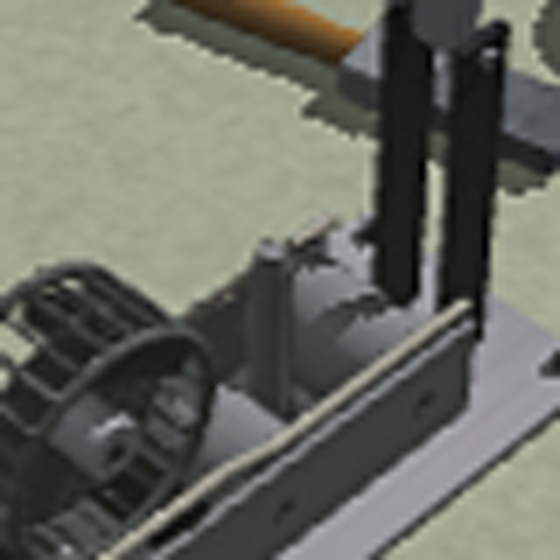

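View pics/si2c.png

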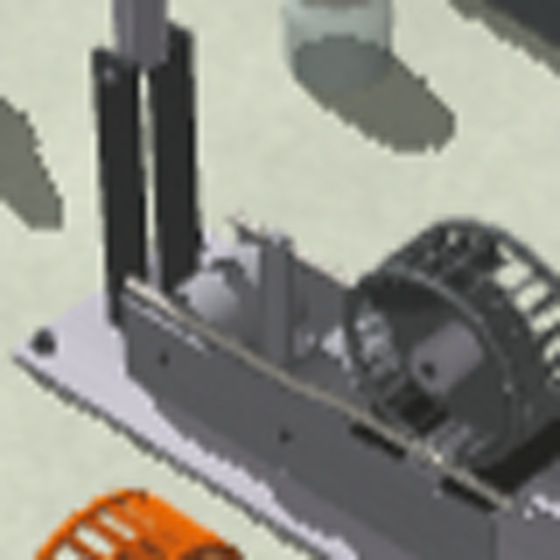

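Request:
arm_command:
  deltas:
    - [0.6, [4, -23, -20], 0]
    - [0.6, [4, -23, -70], 0]
    - [0.6, [4, -23, -120], 0]
    - [0.6, [4, -23, -170], 0]
    - [0.6, [4, -23, -215], 0]
    - [0.6, [4, -23, -245], 0]
    - [0.6, [4, -23, -252], 0]
    - [0.6, [4, -23, -252], 0]
    - [0, [4, -23, -252], 0]
    - [0, [4, -23, -252], 0]
    - [0, [4, -23, -252], 0]
    - [0, [4, -23, -252], 0]
    - [0, [4, -23, -252], 0]
    - [0, [4, -23, -252], 0]
  grip_force: 20

```text
time_s: 6.0
ee_pos: [524.6, 86.9, 78.4]
ee_rot: [90.4, 89.9, 7.2]
force: [0.1, -0.4, 2.5]
gripper_width: 15.4
```

Request:
arm_command:
  deltas:
    - [0, [0, 0, 10], 0]
    - [0, [0, 0, 30], 0]
    - [0, [0, 0, 65], 0]
    - [0, [0, 0, 105], 0]
    - [0, [0, 0, 145], 0]
    - [0, [0, 0, 180], 0]
    - [0, [-2, -20, 185], 0]
    - [0, [-4, -60, 185], 0]
    - [0, [-6, -105, 185], 0]
    - [0, [-8, -150, 185], 0]
    - [0, [-10, -195, 185], 0]
    - [0, [-13, -240, 185], 0]
    - [0, [-15, -285, 185], 0]
    - [0, [-17, -330, 185], 0]
    - [0, [-19, -370, 185], 0]
    - [0, [-19, -395, 185], 0]
    - [0, [-19, -405, 185], 0]
    - [0, [-19, -405, 185], 0]

```text
time_s: 7.8
ee_pos: [505.0, -318.7, 262.9]
ee_rot: [-165.7, 90.0, 111.1]
force: [-0.0, 0.3, -0.9]
gripper_width: 15.5
```

Run:
```python
from h import *
f=grab('wrist','wr2.png');sc=grab('scene','sc3.png')
for n in ['nozzle','tray','dispenser']:
    for o in cams.silhouettes(f,n)[:2]:print(n,round(o['conf'],2),o['centre'],o['region'].sum(), onz(f,o['centre'],20)[:2].round(1))
np.save('wr2.npy',np.array([f['K'],f['dist'],f['rvec'],f['tvec']],dtype=object),allow_pickle=True)
np.save('sc.npy',np.array([sc['K'],sc['dist'],sc['rvec'],sc['tvec']],dtype=object),allow_pickle=True)
```

```text
nozzle 0.56 [318.6, 244.2] 2033 [ 515.2 -418.9]
tray 0.72 [349.5, 165.3] 13803 [ 541.6 -306.3]
dispenser 0.92 [423.8, 192.8] 3356 [ 643.4 -330.7]
```

View pics/wr2.png

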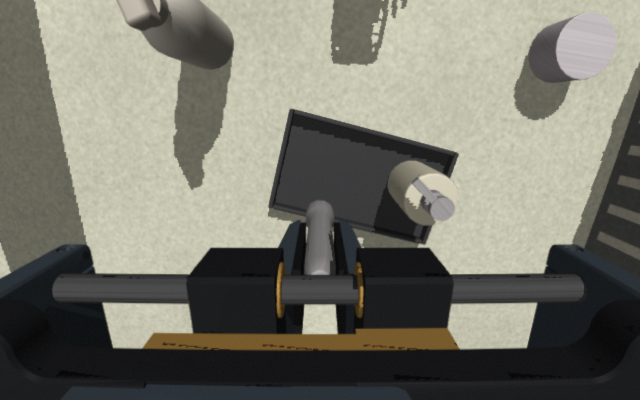

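View pics/sc3.png

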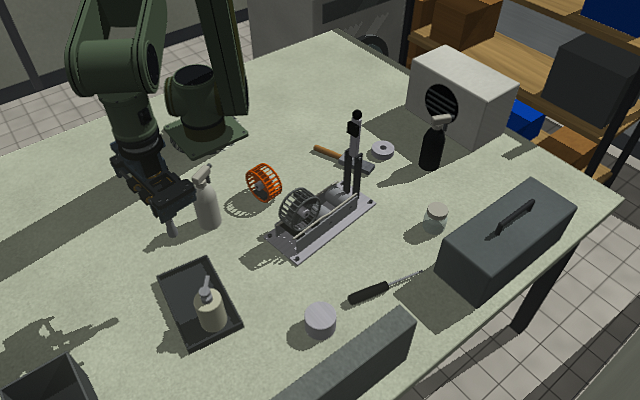

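Run:
```python
from h import *
L=lambda n:dict(zip(['K','dist','rvec','tvec'],np.load(n,allow_pickle=True)))
f=L('wr2.npy')
c=[onz(f,p,22)[:2] for p in [(291,109),(459,153),(426,243),(270,208)]]; print(np.round(c,1))
for a in range(4): print(np.linalg.norm(c[a]-c[(a+1)%4]))
m=np.mean(c,0); x=(c[1]-c[0]+c[2]-c[3]);x/=np.linalg.norm(x); print('centre',m,x,'spot',m-50*x)
print('spot proj scene',proj(L('sc.npy'),[[*(m-50*x),6]]), proj(L('sc.npy'),[[505,-318,193]]))
```

```text
[[ 461.3 -246.2]
 [ 676.5 -274. ]
 [ 660.4 -399.3]
 [ 445.6 -374.4]]
216.99292478026038
126.40022615197236
216.19626816371135
129.14124064995048
centre [ 560.93134927 -323.47906649] [ 0.99257148 -0.12166289] spot [ 511.30277533 -317.39592179]
spot proj scene [[190.87654126 286.7910339 ]] [[171.69049656 234.76273624]]
```

Request:
arm_command:
  deltas:
    - [0, [6, 1, -40], 0]
    - [0, [6, 1, -85], 0]
    - [0, [6, 1, -125], 0]
    - [0, [6, 1, -155], 0]
    - [0, [6, 1, -173], 0]
    - [0, [6, 1, -181], 0]
    - [0, [6, 1, -184], 0]
    - [0, [6, 1, -186], 0]
    - [0, [6, 1, -186.5], 0]
    - [0, [6, 1, -186.5], 0]

```text
time_s: 9.05
ee_pos: [511.8, -317.4, 77.5]
ee_rot: [52.1, 89.9, -31.1]
force: [0.2, 0.1, -0.6]
gripper_width: 15.8
```

Request:
arm_command:
  deltas:
    - [0, [0, 0, -0.5], 0]
    - [0, [0, 0, -0.5], 0]
    - [0, [0, 0, -1], 0]
    - [0, [0, 0, -1], 0]

```text
time_s: 9.45
ee_pos: [511.6, -317.4, 76.4]
ee_rot: [50.5, 89.9, -32.7]
force: [-0.5, 1.2, 5.5]
gripper_width: 15.5
```

Contact with the tray floor (5.5 N), so I'll release and lift.

Request:
arm_command:
  deltas:
    - [0.1, [0, 0, 0.5], 0]
    - [0.3, [0, 0, 0.5], 0]
    - [0.5, [0, 0, 0.5], 0]
    - [0.5, [0, 0, 0.5], 0]
    - [0.5, [0, 0, 0.5], 0]
    - [0.5, [0, 0, 20], 0]
    - [0.5, [0, 0, 60], 0]
    - [0.5, [0, 0, 110], 0]
    - [0.5, [0, 0, 155], 0]
    - [0.5, [0, 0, 180], 0]
    - [0.5, [0, 0, 185], 0]

```text
time_s: 10.55
ee_pos: [512.6, -318.0, 264.4]
ee_rot: [50.9, 89.6, -32.3]
force: [-0.4, 0.5, 0.5]
gripper_width: 45.3
```

Run:
```python
from h import *
f=grab('wrist','wr3.png')
```

```text
(no output)
```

View pics/wr3.png

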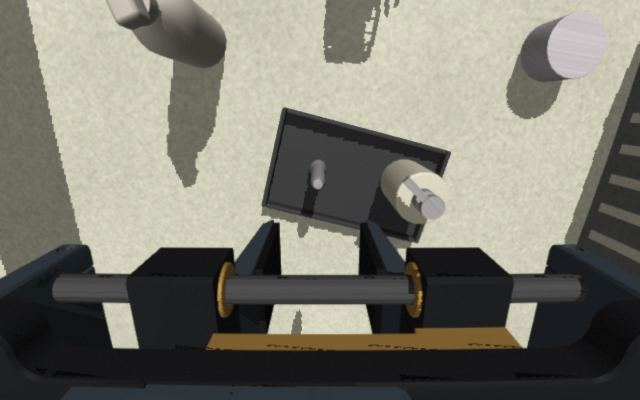

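Request:
arm_command:
  deltas:
    - [0.2, [8, 40, 0], 0]
    - [0, [17, 85, 0], 0]
    - [0, [26, 130, 0], 0]
    - [0, [35, 175, 0], 0]
    - [0, [41, 200, 0], 0]
    - [0, [41, 208, 0], 0]
    - [0, [41, 208, -30], 0]
    - [0, [41, 208, -75], 0]
    - [0, [41, 208, -120], 0]
    - [0, [41, 208, -150], 0]
    - [0, [41, 208, -159], 0]
    - [0, [41, 208, -159], 0]
    - [0, [41, 208, -159], 0]

```text
time_s: 11.9
ee_pos: [553.1, -109.7, 102.5]
ee_rot: [68.8, 89.9, -14.4]
force: [0.5, -0.1, 0.3]
gripper_width: 0.7
```

Run:
```python
from h import *
f=grab('scene','sc4.png');g=grab('side','si4.png');w=grab('wrist','wr4.png')
a=[f['img'][130:290,230:400],g['img'][150:310,230:400]]
cv2.imwrite('pics/p4.png',cv2.resize(np.hstack(a)[:,:,::-1],None,fx=2.3,fy=2.3,interpolation=cv2.INTER_CUBIC))
```

```text
(no output)
```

View pics/p4.png

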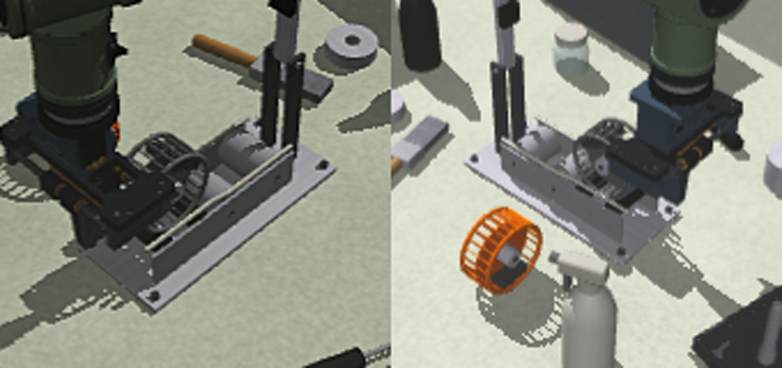

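View pics/wr4.png

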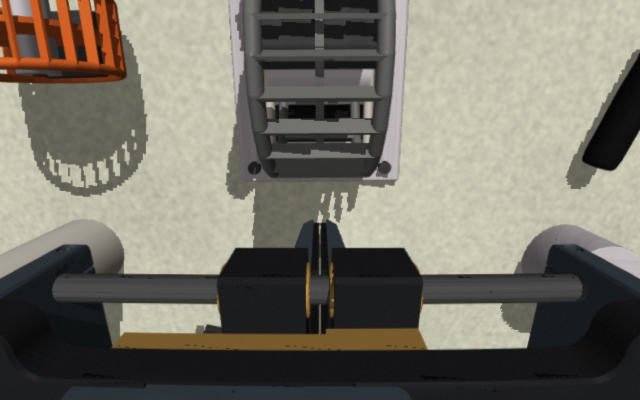

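Request:
arm_command:
  deltas:
    - [0, [-1.2, 10, 0], 0]
    - [0, [-2.4, 20, 0], 0]
    - [0, [-2.8, 22.5, 0], 0]
    - [0, [-3.1, 25, 0], 0]
    - [0, [-3.4, 27.5, 0], 0]
    - [0, [-3.7, 30, 0], 0]
    - [0, [-4, 32.5, 0], 0]
    - [0, [-4.3, 35, 0], 0]
    - [0, [-4.6, 37.5, 0], 0]
    - [0, [-4.9, 40, 0], 0]

```text
time_s: 13.05
ee_pos: [547.0, -68.5, 101.2]
ee_rot: [-139.7, 89.9, 137.1]
force: [0.1, 0.3, -0.3]
gripper_width: 0.3
```

Run:
```python
from h import *
f=grab('scene');g=grab('side')
a=[f['img'][130:290,230:400],g['img'][150:310,230:400]]
cv2.imwrite('pics/p5.png',cv2.resize(np.hstack(a)[:,:,::-1],None,fx=2.3,fy=2.3,interpolation=cv2.INTER_CUBIC))
print(env.state()['force'],env.state()['ee_pos'])
```

```text
[ 0.11033841  0.21681879 -0.18353566] [547.12864385 -68.54735246 101.29387814]
```

View pics/p5.png

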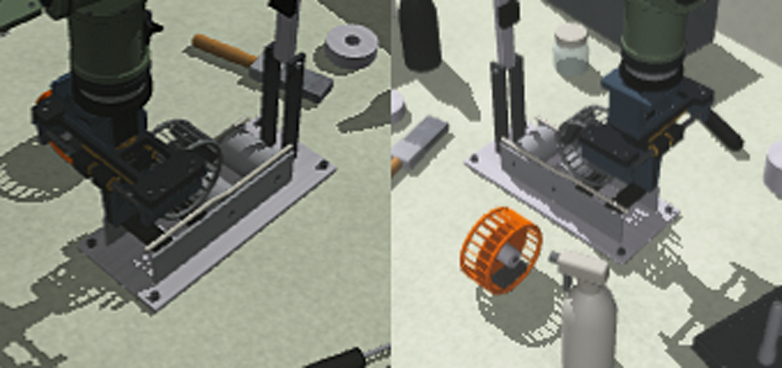

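Run:
```python
from h import *
w=grab('wrist','wr5.png')
```

```text
(no output)
```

View pics/wr5.png

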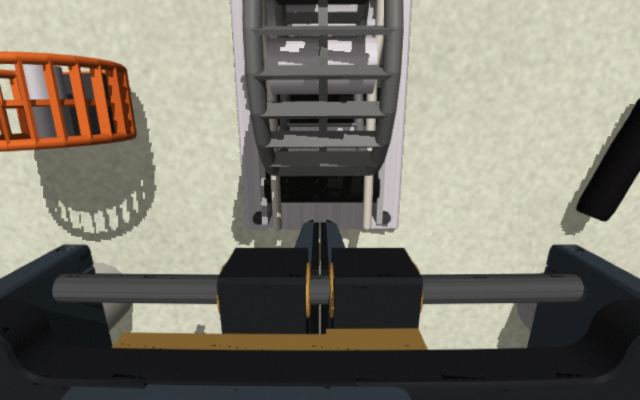

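Request:
arm_command:
  deltas:
    - [0, [-1.2, 10, 0], 0]
    - [0, [-2.4, 20, 0], 0]
    - [0, [-3.4, 28, 0], 0]
    - [0, [-3.7, 30, 0], 0]
    - [0, [-3.9, 32, 0], 0]
    - [0, [-4.2, 34, 0], 0]
    - [0, [-4.4, 36, 0], 0]
    - [0, [-4.7, 38, 0], 0]
    - [0, [-4.9, 40, 0], 0]
    - [0, [-5.2, 42, 0], 0]
    - [0, [-5.4, 44, 0], 0]
    - [0, [-5.6, 46, 0], 0]

```text
time_s: 14.4
ee_pos: [541.8, -23.0, 101.5]
ee_rot: [94.9, 90.0, 11.7]
force: [-0.2, -0.2, 0.3]
gripper_width: 0.3
```

Run:
```python
from h import *
w=grab('wrist','wr6.png')
f=grab('scene');g=grab('side')
a=[f['img'][130:290,230:400],g['img'][150:310,230:400]]
cv2.imwrite('pics/p6.png',cv2.resize(np.hstack(a)[:,:,::-1],None,fx=2.3,fy=2.3,interpolation=cv2.INTER_CUBIC))
```

```text
(no output)
```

View pics/wr6.png

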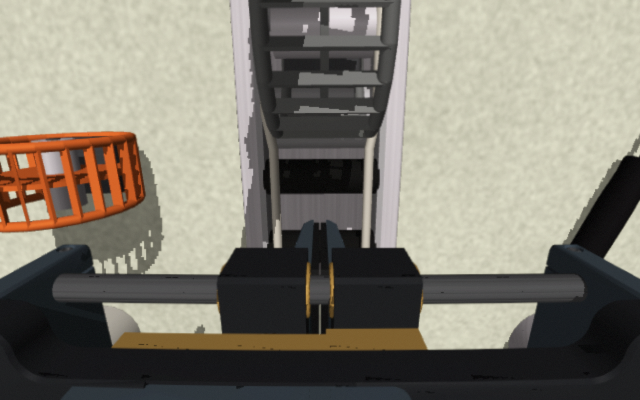

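View pics/p6.png

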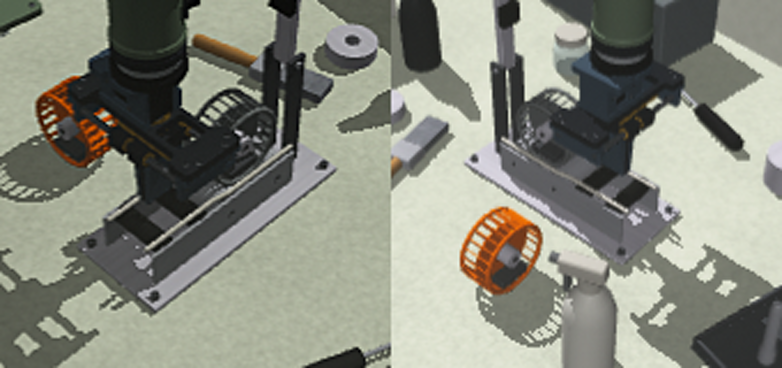

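Request:
arm_command:
  deltas:
    - [0, [1, -8, 10], 0]
    - [0, [1, -8, 50], 0]
    - [0, [1, -8, 95], 0]
    - [0, [1, -8, 140], 0]
    - [0, [1, -8, 185], 0]
    - [0, [1, -8, 225], 0]
    - [0, [1, -8, 238], 0]
    - [0, [-3, 30, 238], 0]
    - [0, [-8, 70, 238], 0]
    - [0, [-13, 110, 238], 0]
    - [0, [-18, 150, 238], 0]
    - [0, [-23, 190, 238], 0]
    - [0, [-28, 230, 238], 0]
    - [0, [-30, 246, 238], 0]
    - [0, [-30, 246, 238], 0]

```text
time_s: 16.05
ee_pos: [511.6, 224.0, 339.8]
ee_rot: [72.3, 90.0, -10.7]
force: [0.6, -0.8, -0.7]
gripper_width: 0.5
```

Run:
```python
from h import *
w=grab('wrist','wr7.png')
f=grab('scene');g=grab('side')
a=[f['img'][100:260,260:430],g['img'][120:280,220:390]]
cv2.imwrite('pics/p7.png',cv2.resize(np.hstack(a)[:,:,::-1],None,fx=2.3,fy=2.3,interpolation=cv2.INTER_CUBIC))
for n in ['brake_knob','wheel','clip_center']:
  A=cams.silhouettes(f,n);B=cams.silhouettes(g,n)
  print(n,[(round(o['conf'],2),o['centre']) for o in A],[(round(o['conf'],2),o['centre']) for o in B])
  for i in A[:2]:
    for j in B[:2]: print(tri((f,i['centre']),(g,j['centre'])).round(1))
print(env.state()['ee_pos'])
```

```text
brake_knob [(0.83, [352.3, 131.9]), (0.48, [373.7, 288.9])] [(0.69, [421.5, 270.8]), (0.68, [227.5, 198.5]), (0.55, [278.7, 161.5])]
[ 604.3 -155.4  263.9]
[381.  287.6  88.9]
[ 776.3 -117.9  -42.4]
[ 561.2  319.1 -185.6]
wheel [(0.78, [262.8, 184.8]), (0.77, [330.4, 188.4])] [(0.6, [303.6, 201.8]), (0.6, [280.5, 258.4])]
[464.3 -40.8 187.8]
[365.4 -13.4  50. ]
[537.2  83.4 109.7]
[435.  129.1 -54.1]
clip_center [(0.69, [320.4, 219.1]), (0.47, [256.1, 193.3])] [(0.42, [296.6, 213.9])]
[530.9  77.9  33.6]
[442.1 -45.  152.8]
[511.95324734 222.01525444 339.60820794]
```

View pics/p7.png

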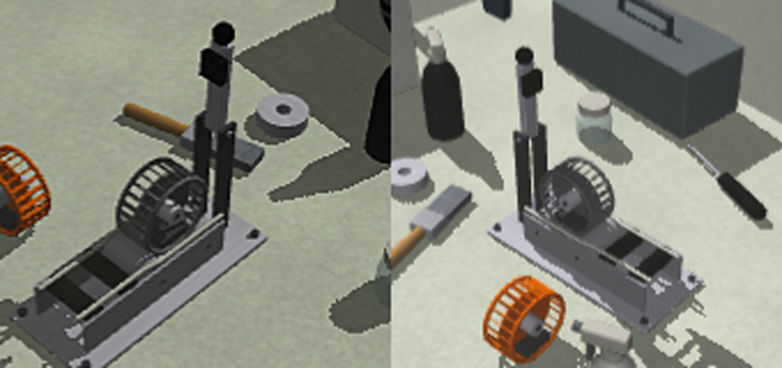

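View pics/wr7.png

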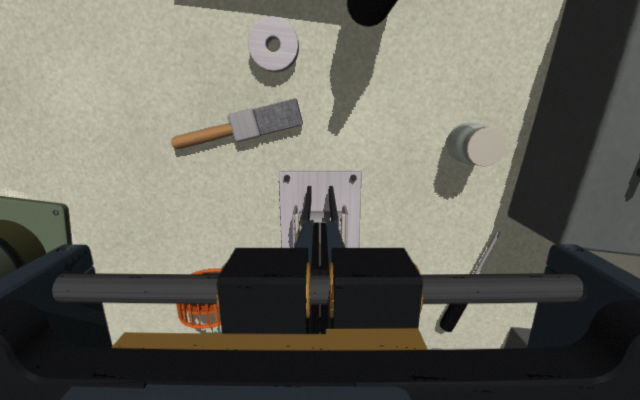

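Run:
```python
from h import *
f=grab('scene');g=grab('side')
print(tri((f,(260+223/2.3,100+34/2.3)),(g,(220+133.5/2.3,120+55/2.3))).round(1))
o=np.array([533,49.4]);y=np.array([-.122,.9925])
for th in (1.42,1.5,1.57,1.65,1.75):
    X=[*(o+y*(123-122*np.cos(th))),163+122*np.sin(th)]
    print(th,proj(f,[X]).round(1),proj(g,[X]).round(1),np.round(X,1))
```

```text
[518.5 176.2 285.1]
1.42 [[349.9 119.4]] [[283.2 147. ]] [520.2 153.3 283.6]
1.5 [[352.7 117.3]] [[280.9 145.6]] [519.  162.9 284.7]
1.57 [[355.1 115.7]] [[278.8 144.5]] [518.  171.4 285. ]
1.65 [[357.9 114.1]] [[276.5 143.4]] [516.8 181.1 284.6]
1.75 [[361.2 112.6]] [[273.6 142.5]] [515.3 193.1 283. ]
```

Request:
arm_command:
  deltas:
    - [0, [0, 0, 0], 0]
    - [0, [0, 0, 0], 0]
    - [0, [0, 0, 0], 0]
    - [0, [0, 0, 0], 0]
    - [0, [0, 0, 0], 0]
    - [0, [0, 0, 0], 0]
    - [0, [0, 0, 0], 0]
    - [0, [0, 0, 0], 0]
    - [0, [0, 0, 0], 0]
    - [0, [0, 0, 0], 0]
    - [0, [0, 0, 0], 0]
    - [0, [0, 0, 0], 0]
    - [0, [0, 0, 0], 0]
    - [0, [0, 0, 0], 0]
    - [0, [0, 0, 0], 0]
    - [0, [0, 0, 0], 0]
    - [0, [0, 0, 0], 0]
    - [0, [0, 0, 0], 0]
    - [0, [0, 0, 0], 0]
    - [0, [0, 0, 0], 0]

```text
time_s: 18.6
ee_pos: [511.8, 222.9, 339.5]
ee_rot: [87.2, 90.0, 4.1]
force: [-0.3, -0.3, 0.4]
gripper_width: 0.4
```

Run:
```python
from h import *
f=[];g=[]
for i in range(6): 
    f.append(grab('scene')['img'].astype(int)); g.append(grab('side')['img'].astype(int))
for i in range(1,6): print([(np.abs(a[i]-a[0])[150:240,270:400].sum(2)>60).sum() for a in (f,g)])
a=[f[-1].astype('uint8')[160:220,300:370],g[-1].astype('uint8')[170:230,270:340]]
cv2.imwrite('pics/p8.png',cv2.resize(np.hstack(a)[:,:,::-1],None,fx=5.5,fy=5.5,interpolation=cv2.INTER_CUBIC))
print(env.state()['time_s'])
```

```text
[np.int64(0), np.int64(0)]
[np.int64(0), np.int64(0)]
[np.int64(0), np.int64(0)]
[np.int64(0), np.int64(0)]
[np.int64(0), np.int64(0)]
19.2
```

View pics/p8.png

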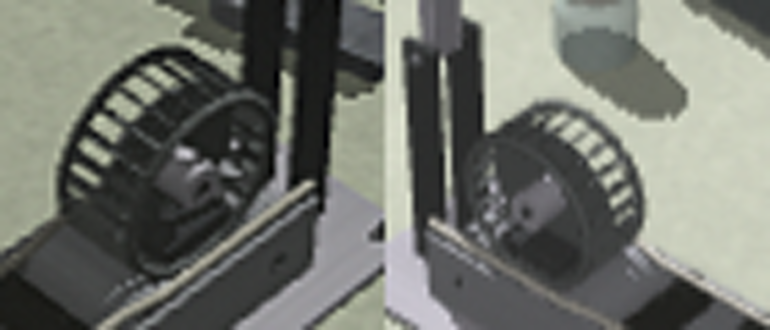

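```bash
cat > ov.py <<'E'
from h import *
import sys
o=np.array([533,49.4]);y=np.array([-.122,.9925]);x=np.array([.9925,.122])
S=lambda a,b,z:[*(o+x*a+y*b),z]
out=[]
for n,(x0,y0) in dict(scene=(290,150),side=(255,160)).items():
    f=grab(n); im=cv2.resize(f['img'][y0:y0+75,x0:x0+75][:,:,::-1],None,fx=5.3,fy=5.3,interpolation=cv2.INTER_CUBIC)
    dr=lambda X,c,cl=True:cv2.polylines(im,[np.int32((proj(f,X)-[x0,y0]+.5)*5.3)],cl,c,1)
    t=np.linspace(0,2*np.pi,60)
    for a in(-25,25): dr([S(a,38+50*np.cos(k),97+50*np.sin(k)) for k in t],(0,255,0))
    dx=22;
    for zz in (57,69): dr([S(a,38+b,zz) for a,b in((-22,-22),(22,-22),(22,22),(-22,22))],(0,0,255))
    out.append(im)
cv2.imwrite(sys.argv[1],np.hstack(out))
E
python3 ov.py pics/ov1.png
```

```text
(no output)
```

View pics/ov1.png

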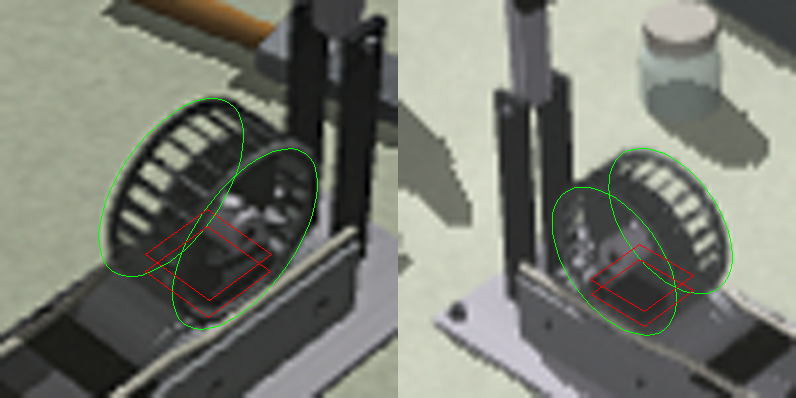

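Request:
arm_command:
  deltas:
    - [0, [0, 0, -30], 0]
    - [0, [0, 0, -60], 0]
    - [0, [0, 0, -66], 0]
    - [0, [0, 0, -66], 0]
    - [0, [1.2, -10, -66], 0]
    - [0, [2, -16, -66], 0]
    - [0, [2.4, -20, -66], 0]
    - [0, [2.9, -24, -66], 0]
    - [0, [3.4, -28, -66], 0]
    - [0, [3.9, -32, -66], 0]
    - [0, [4.4, -36, -66], 0]
    - [0, [4.9, -40, -66], 0]
    - [0, [5.4, -44, -66], 0]
    - [0, [5.9, -48, -66], 0]
    - [0, [6.4, -52, -66], 0]

```text
time_s: 20.8
ee_pos: [518.0, 170.5, 273.2]
ee_rot: [-82.7, 90.0, -165.9]
force: [-0.3, 0.4, -0.5]
gripper_width: 0.4
```

Run:
```python
from h import *
f=grab('scene');g=grab('side')
a=[f['img'][80:240,260:430],g['img'][100:260,220:390]]
cv2.imwrite('pics/p9.png',cv2.resize(np.hstack(a)[:,:,::-1],None,fx=2.3,fy=2.3,interpolation=cv2.INTER_CUBIC))
```

```text
(no output)
```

View pics/p9.png

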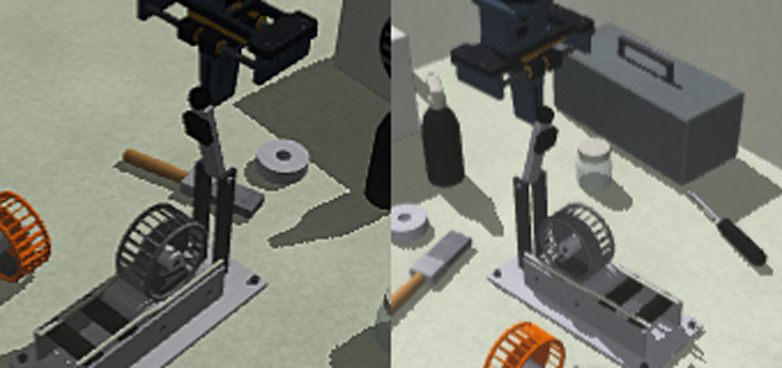

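Knob is being pushed; about 1.3 rad. Continue.

Request:
arm_command:
  deltas:
    - [0, [0.5, -4, 0], 0]
    - [0, [1, -8, 0], 0]
    - [0, [1.5, -12, 0], 0]
    - [0, [2, -16, 0], 0]
    - [0, [2.5, -20, 0], 0]
    - [0, [3, -24, 0], 0]
    - [0, [3.4, -28, 0], 0]
    - [0, [3.4, -28, 0], 0]
    - [0, [3.4, -28, 0], 0]
    - [0, [3.4, -28, 0], 0]

```text
time_s: 21.9
ee_pos: [521.6, 142.9, 273.5]
ee_rot: [56.3, 90.0, -26.9]
force: [0.4, -0.6, -0.3]
gripper_width: 0.0
```

Run:
```python
from h import *
f=grab('scene');g=grab('side')
a=[f['img'][80:240,260:430],g['img'][100:260,220:390]]
cv2.imwrite('pics/p10.png',cv2.resize(np.hstack(a)[:,:,::-1],None,fx=2.3,fy=2.3,interpolation=cv2.INTER_CUBIC))
```

```text
(no output)
```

View pics/p10.png

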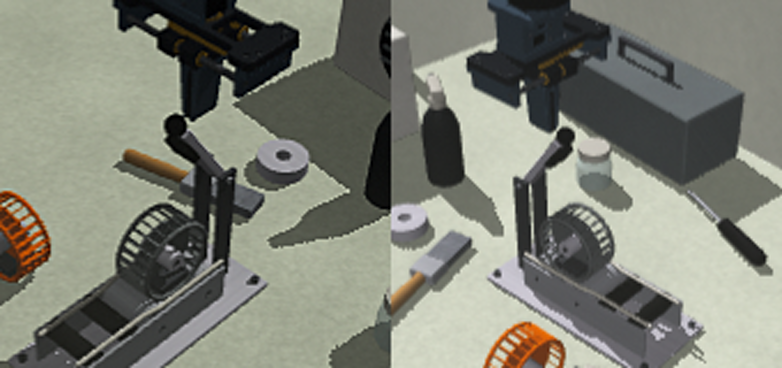

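The arm is sinking by itself and has left the fingers. I'll retreat upward and wait.

Request:
arm_command:
  deltas:
    - [0, [-1, 8, 20], 0]
    - [0, [-3, 20, 60], 0]
    - [0, [-5, 40, 80], 0]
    - [0, [-10, 80, 80], 0]
    - [0, [-10, 80, 80], 0]
    - [0, [-10, 80, 80], 0]
    - [0, [-10, 80, 80], 0]
    - [0, [-10, 80, 80], 0]
    - [0, [-10, 80, 80], 0]
    - [0, [-10, 80, 80], 0]
    - [0, [-10, 80, 80], 0]
    - [0, [-10, 80, 80], 0]
    - [0, [-10, 80, 80], 0]
    - [0, [-10, 80, 80], 0]
    - [0, [-10, 80, 80], 0]
    - [0, [-10, 80, 80], 0]
    - [0, [-10, 80, 80], 0]
    - [0, [-10, 80, 80], 0]
    - [0, [-10, 80, 80], 0]
    - [0, [-10, 80, 80], 0]

```text
time_s: 24.0
ee_pos: [511.6, 222.9, 353.5]
ee_rot: [69.4, 90.0, -13.7]
force: [-1.0, -0.0, -0.3]
gripper_width: 0.4
```

Request:
arm_command:
  deltas:
    - [0, [0, 0, 0], 0]
    - [0, [0, 0, 0], 0]
    - [0, [0, 0, 0], 0]
    - [0, [0, 0, 0], 0]
    - [0, [0, 0, 0], 0]
    - [0, [0, 0, 0], 0]
    - [0, [0, 0, 0], 0]
    - [0, [0, 0, 0], 0]
    - [0, [0, 0, 0], 0]
    - [0, [0, 0, 0], 0]
    - [0, [0, 0, 0], 0]
    - [0, [0, 0, 0], 0]
    - [0, [0, 0, 0], 0]
    - [0, [0, 0, 0], 0]
    - [0, [0, 0, 0], 0]
    - [0, [0, 0, 0], 0]
    - [0, [0, 0, 0], 0]
    - [0, [0, 0, 0], 0]
    - [0, [0, 0, 0], 0]
    - [0, [0, 0, 0], 0]

```text
time_s: 26.0
ee_pos: [511.6, 222.9, 353.5]
ee_rot: [93.2, 90.0, 10.0]
force: [0.1, -0.5, -0.1]
gripper_width: 0.6
```

```bash
python3 - <<'E'
from h import *
f=grab('scene','scF.png');g=grab('side','siF.png')
a=[f['img'][120:260,260:400],g['img'][140:280,220:360]]
cv2.imwrite('pics/p11.png',cv2.resize(np.hstack(a)[:,:,::-1],None,fx=2.8,fy=2.8,interpolation=cv2.INTER_CUBIC))
h=[grab('scene') for i in range(6)][-1]
print((np.abs(h['img'].astype(int)-f['img'])[120:260,260:400].sum(2)>60).sum())
o=np.array([533,49.4]);y=np.array([-.122,.9925]);X=[*(o+y*1),163]
print('knob expected level',proj(f,[X]),proj(g,[X]))
E
python3 ov.py pics/ov2.png
```

```text
0
knob expected level [[318.69275403 178.14229915]] [[309.35165317 193.56442528]]
```

View pics/p11.png

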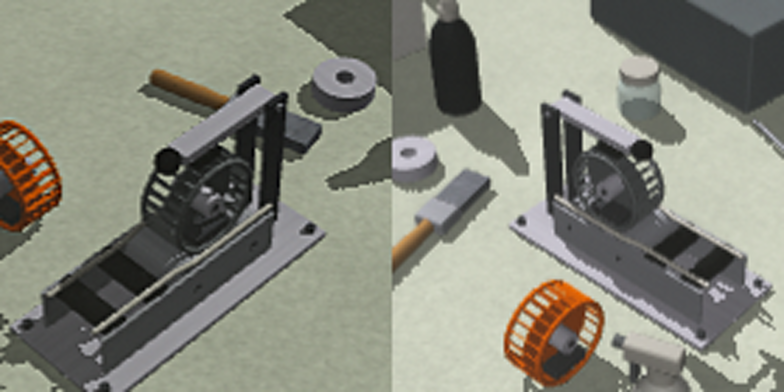

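View pics/ov2.png

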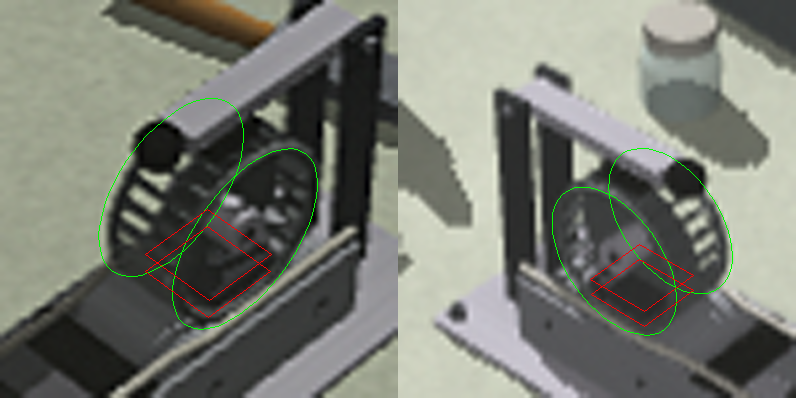

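View pics/scF.png

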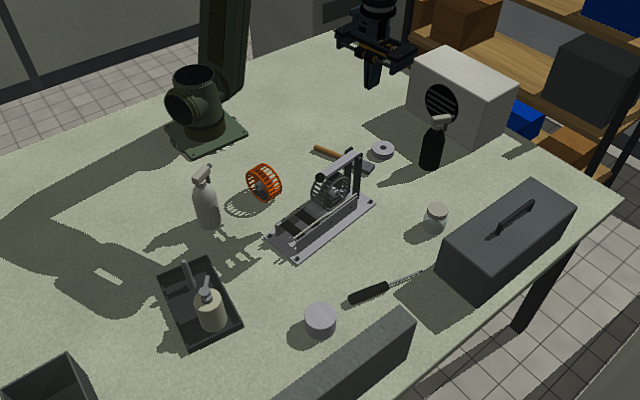

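```bash
python3 -c "
from workcell import env
print(env.job_done(),env.state()['time_s'])"
```

```text
the job is handed in; nothing more can be done
the job is handed in; nothing more can be done
```

The job is done and handed in, at about 27 s of the 72 s allowed.

1. **Nozzle:** I took it out from between the free rollers and stood it upright in the free half of the tray. The wrist picture taken after release shows it standing.
2. **Wheel:** I pushed it with closed fingers off the parking bars into the nest, without lifting it. I kept clear until pictures spread over 0.6 s showed no change. The projected nest circles and clip-down box matched both views.
3. **Brake:** I pushed the knob over until the arm sank by itself. The knob is at scene (320,177) and side (309,193), within about 1 px of where a level arm should put it. The arm and wheel were still afterwards, and the gripper was well clear at z 353 mm.

- **Clip angle:** I judged it from the overlay and the wheel being at rest, and did not measure it in degrees.
- **Bystanders:** They look unmoved in the last overview picture; I did not re-measure them.
- **Disagreement:** The network-based wheel position was off the nest by about 9 mm sideways and 13 mm in height. I put that down to the rails hiding part of the wheel, and relied on the overlay.

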